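Refit the cover of a used-fittings bin, then empty the scoop through its flap

TASK

Put the used-fittings bin back into service: take its steel cover from the sloping stand without dropping it, lay it over the open half of the bin between the two spring clips, and press it down until it lies flat on the bin top with both clips snapped over it. Then pick up the scoop by its top handle, push the bin's chute flap open with the scoop's lip and tip both brass couplings through it without touching them with the gripper. Set the empty scoop down flat on the bench, and leave the other things on the bench where they are.

Things in the scene. Friction and masses are not known exactly. Their poses are not given: they have to be found in the camera images.
- bin: Cream sheet-steel box fixed to the bench, 190 (x) x 290 (y) x 130 mm high; origin at the centre of its underside, z up. Its top, at z = 130 mm, has two openings: on the +y half a 110 x 84 mm one for the cover (see seat), on the -y half the flap chute (see flap_hinge). The inside is one empty space 126 mm deep.
- seat (a point): Centre of the cover's seat, at (0, 65, 130) mm of the bin, on its top; axes as the bin. A seated cover has its origin here, its x along the bin's x either way round, 2 to 3 mm play. Flared rails 12 mm tall run along x at y = -55 and +55 mm from here; 6 mm stops and the two spring clips stand at the x ends.
- clip_near (a joint): Travel (m) of the spring clip at the seat's -x end, 0 at rest, to 0.01 pushed outwards. A steel leaf 28 mm wide before a black housing (77 to 90 mm from the seat centre, 26 mm tall): its ramp slopes from 70 mm out, 23 mm above the top, in to 61 mm out, 8 mm above. A laid cover rests on both ramps 8 to 20 mm high.
- clip_far (a joint): The same clip at the seat's +x end. Pressing the cover straight down on its handle with some 10 to 18 N in all springs both leaves outwards until they snap back over its edges; it then lies on the bin top.
- flap_hinge (a point): Middle of the flap's hinge line, at (0, -130, 130) mm of the bin, on its top; axes as the bin. The bin's -y edge is 15 mm behind it. The flap, a steel plate 112 mm wide (x) and 80 mm long, runs from the hinge to +y, flush with the top. Guard walls 35 mm tall at x = -60 and +60 mm and 84 mm beyond the hinge; open on the -y side, where the scoop comes in.
- flap (a joint): Angle of the flap, rad: 0 closed, to 1.3 as its +y end swings down into the bin. A weak spring holds and returns it (0.1 Nm closed, 0.2 Nm wide open: 3 to 6 N pushed down 30 to 40 mm from the hinge). The couplings' weight alone does not open it far: it has to be held down.
- stand: Fixed grey stand with a flat aluminium slope 110 mm wide and 140 mm long, on a 150 x 120 mm foot; origin at the centre of its underside. The slope rises to the stand's +x at 28 degrees, so it faces -x and up; a low ledge across its lower end (5 mm) stops the cover.
- cover: Loose steel plate 130 (x) x 100 (y) x 6 mm, 0.25 kg; origin at the centre of its underside, z normal to it towards its black bridge handle: a bar 80 mm long along x, 14 mm wide and 14 mm tall, its middle 36 mm above the underside (top 43 mm), on posts at x = -33 and +33 mm. It starts on the stand's slope, x up the slope, so tilted 28 degrees.
- scoop: Loose aluminium scoop, 130 (x) x 84 (y) mm, 0.22 kg, standing on the bench; origin at the centre of its underside, z up. Flat floor 3 mm thick, open mouth at +x, side walls 30 mm tall ending 25 mm before the lip, back wall 42 mm. A black 14 x 14 mm handle bar runs along x from -65 to +35 mm over the pan, its middle 78 mm above the underside, on a post at the back.
- scoop_lip (a point): Middle of the scoop's lip (front edge of the underside), at (65, 0, 0) mm of the scoop; axes as the scoop.
- coupling_a: Loose brass hex coupling, 30 mm across flats, 64 mm long along its y axis, 0.07 kg; origin at its centre. Lies on a flat across the scoop, near its back. It stays put on a floor sloped up to about 25 degrees and rolls down beyond about 35 degrees.
- coupling_b: A second coupling like coupling_a, lying beside it nearer the mouth of the scoop.
- jar: bystander: clear screw-lid jar, 64 mm across, 85 mm tall; origin at its foot; leave it alone
- spanner: bystander: steel open spanner lying flat, 150 mm long; origin at its foot; leave it alone
- beaker: bystander: open steel cup, 72 mm across, 100 mm tall; origin at its foot; leave it alone
- bottle: bystander: white plastic bottle, 60 mm across, 150 mm tall; origin at its foot; leave it alone
- weight: bystander: dark steel disc weight, 52 mm across, 50 mm tall; origin at its foot; leave it alone
- dish: bystander: white ceramic dish, 100 mm across, 30 mm tall; origin at its foot; leave it alone
Things that resemble listed ones, but are neither listed nor needed, are in the scene too. What is shaped like the coupling_b but purple, turquoise or white is not meant.

How it is judged:
On the way, in this order (a step that is already met when the one before it is completed fails the run):
1. the cover lies flat on the bin top under both clips (horizontal distance between cover and seat below 0.008 m and z of cover in the frame of bin between 0.127 and 0.133 m and angle between cover's own z axis and vertical below 0.035 rad and angle between the x axis of cover and the x axis of bin, either way round below 0.08 rad), for 0.2 s.
2. the scoop's lip is at the chute and holds the flap open (value of joint flap above 0.2 rad and distance between scoop_lip and flap_hinge below 0.08 m), for 0.05 s.
3. both couplings are inside the bin (x of coupling_a in the frame of bin between -0.09 and 0.09 m and y of coupling_a in the frame of bin between -0.14 and 0.14 m and z of each of coupling_a, coupling_b in the frame of bin below 0.085 m and x of coupling_b in the frame of bin between -0.09 and 0.09 m and y of coupling_b in the frame of bin between -0.14 and 0.14 m), for 0.2 s.
At the end, for the whole second after the job is handed in: The cover lies on its seat (within 8 mm and 0.08 rad, less than 3 mm high, level within 2 degrees); both couplings lie inside the bin; the flap has closed again (below 0.1 rad); the scoop stands flat and upright on the bench (within 0.1 rad and 10 mm); all of these at rest (all of step 1 and all of step 3 and value of joint flap below 0.1 rad and angle between scoop's own z axis and vertical below 0.1 rad and height (world z) of scoop below 0.01 m and linear speed of each of cover, scoop, coupling_a, coupling_b below 0.03 m/s); the robot touches nothing.
It fails at once if the cover is dropped (moves faster than 0.5 m/s with nothing holding it) (linear speed of cover above 0.5 m/s and contact force between each of the arm, the fingers and cover below 0.05 N).
It fails at once if the gripper touches coupling_a (contact force between the fingers and coupling_a above 1 N).
It fails at once if the gripper touches coupling_b (contact force between the fingers and coupling_b above 1 N).
It fails at once if a bystander is moved more than 30 mm (distance of any of jar, spanner, beaker, bottle, weight, dish from where it was at the start of the episode above 0.03 m).
It also fails if it takes over 67 s, if anything falls off the work surface, if the arm or the gripper's body presses on something with over 40 N, if the wrist force passes 120 N, or if a joint passes its speed limit or range.

ROBOT

A 6-joint arm with a two-finger parallel gripper is mounted at the origin on the work surface. World frame = base frame: x ahead of the robot, y to its left, z up, the work surface at z = 0. Lengths are in m, angles in rad, forces in N, time in s.
With the tool pointing down it reaches from about 0.25 to 0.8 m from the base axis. Payload 8.5 kg.
Tool frame: the origin (TCP) lies midway between the tips of the shut fingers; the grasp point (between the pads) lies robot.hold_point_z behind it (robot.hold_point_z is the distance from the TCP to the grasp point, in m); z points along the fingers, y is the line along which they close (so a half turn about z gives the same grasp; the last joint's range is limited). The gripper opens to 85 mm and grips with 20 to 120 N. Pads are 22 mm wide; open, the fingers measure 114 mm over their backs; the gripper's body (76 mm by 85 mm) begins 54 mm behind the grasp point. The pads swing forward as they close: fully open they stand 13 mm farther back than shut.
Start: joints at [-1.298, 0.238, -0.013, 1.319, 0, 1.571], TCP at [0.141, -0.506, 0.231] pointing down, gripper open.
Joint ranges: [-2.66, 2.66], [-1.03, 1.9], [-1.14, 1.46], [-1.82, 2.27], [-1.45, 1.34], [-3.14, 3.14]. Speed limits (rad/s): [2.22, 2.22, 2.79, 3.14, 3.14, 3.14].

INTERFACE

Orientations are given as a 3x3 rotation matrix whose columns are the frame's x, y, z axes.
In Python, from rig import robot gives the robot as it stands.
- The arm moves only by the tool send_rows, never from a script. Its argument "motion" is a list of rows, each a list of 7 numbers: the shift along the tool's x, y, z in m, then the turn, a rotation vector about the tool's x, y, z in degrees, then the opening, from 0 (shut) to 1 (fully open). A call has 1 to 10 rows; each row is the pose to reach, as a shift and turn from the pose commanded when the call began, along the tool's axes at that moment; what a row does not reach only later rows make up. A row lasts 1/10 s, in which the tool goes at most 50 mm and 8.59 degrees, less where a joint would pass 70% of its speed; a pose out of reach is approached as far as the arm can. A call with a gripper value outside its range is refused whole. The fingers move at their own pace and stop on an object; "grip_force" is the grip in N (left out, the last holds). Time passes only in rows, so rows that repeat a pose let the fingers close. It gives the time, the measured TCP pose, the force, the opening and the grip force at its end, in the units of the state.
- robot.state(): the state, without advancing time (a new reading comes with each control period).
- robot.capture(name): name is "scene" or "side" or "wrist"; returns a dict with "pixels" (420x560x3 uint8, red, green, blue), "range_z" (420x560 float32, m along the optical axis (not along the pixel's ray), 0 where there is no reading), "fx", "fy", "cx", "cy" (pixels), "position" and "orientation" of the camera in the world; the wrist camera has in their place "hand_eye" (4x4, takes a point from camera to tool coordinates, whose origin is the TCP and whose axes are the flange's). Camera axes: x right, y down, z forward; pixel columns grow to the right and rows downward; lengths in m; the calibration is good to about 2 mm. A picture is of the moment at which its call begins: read the wrist's pose just before it.
- robot.sign_off(): hands the job in; it is judged then, once.
Trained networks look in the newest picture that a camera, given by its name, has taken for a name from the list of things; names that differ only in an ending like _2 or _b are one class to them, and where a whole thing is asked for, a point or a joint stands for the part that bears it (a point fixed in the world has none). Each returns a list of dicts, best first, with "score" (0 to 1); they miss things now and then, are a little off and sometimes report something else, mostly with a low value. They report only what shows in the picture. A call takes as long as a camera call. They do not tell look-alikes from the thing itself.
- robot.regions_of(target, camera): "region" (420x560 bool, what is visible of it) and "extent" ([left, top, right, bottom] in pixels, round what is visible of it).
- robot.landmark_of(target, camera): "pixel" ([column, row] in pixels: a listed point, or the origin of a listed thing).
The state is a dict: "time_s": time; "q": joint angles; "qvel": joint speeds; "joint_efforts": joint torques, N m; "tcp_pos": TCP position; "ee_rot": TCP orientation; "force": force on the tool from outside, world axes, zero at the start; "ft_torque": the same for the moment, N m; "grip_width": opening from 0.0 (shut) to 1.0 (fully open); "finger_force": force on a finger pad.
Only numpy, scipy, OpenCV 4.12 (cv2) and the standard library are available. Lean on these libraries where they do the work, as an engineer would, in place of code of your own. Each camera call takes 0.05 s, during which the arm holds its last target. There are 200 camera calls.

## Working session

There is one attempt and no reset: what is moved stays moved. The work goes in short steps, Python scripts to look and compute and a tool call to move; the robot and the scene stay as the last step left them, time stands still between calls to the robot, and variables do not carry over. Pictures are saved under pics/ and viewed, at most 10 in all, crops included, and the job is handed in when it is done.

Besides the shell and the picture viewer there is one more tool, called after "Request:" as name([rows], argument=value, ...), one row to a line, values as JSON. send_rows: Moves the arm, as the interface text tells. Its arguments: {"type":"object","properties":{"motion":{"type":"array","items":{"type":"array","items":{"type":"number"}}},"grip_force":{"type":"number"}},"required":["motion"]}

```bash
ls; mkdir -p pics
cat > h.py <<'E'
import numpy as np, cv2
from rig import robot
def cap(n):
    s=robot.state(); c=robot.capture(n)
    if n=="wrist":
        T=np.eye(4);T[:3,:3]=s["ee_rot"];T[:3,3]=s["tcp_pos"]
        M=T@np.array(c["hand_eye"])
    else:
        M=np.eye(4);M[:3,:3]=c["orientation"];M[:3,3]=c["position"]
    c["M"]=M;return c
def cloud(c):
    z=c["range_z"];v,u=np.mgrid[:420,:560]
    P=np.stack([(u-c["cx"])/c["fx"]*z,(v-c["cy"])/c["fy"]*z,z],-1)
    W=P@c["M"][:3,:3].T+c["M"][:3,3]; W[z<=0]=np.nan
    return W
def save(c,n): cv2.imwrite("pics/"+n,c["pixels"][:,:,::-1])
E
python3 - <<'E'
from h import *
print(robot.hold_point_z); s=robot.state(); print(s)
a=[]
for n in("scene","side"):
    c=cap(n);W=cloud(c);a.append(c["pixels"][:,:,::-1]);print(n,c["M"])
    np.save(n+".npy",W)
    for t in["bin","stand","cover","scoop","coupling_a","seat","flap_hinge","scoop_lip","jar","beaker","bottle","weight","dish","spanner"]:
        for d in robot.regions_of(t,n)[:4] if t not in("seat","flap_hinge","scoop_lip") else []:
            R=d["region"];print(t,"R",round(d["score"],2),d["extent"],np.nanmedian(W[R],0).round(3),np.nanpercentile(W[R],[2],axis=0).round(3),np.nanpercentile(W[R],[98],axis=0).round(3))
        for d in robot.landmark_of(t,n)[:3]:
            u,v=np.round(d["pixel"]).astype(int);print(t,"L",round(d["score"],2),d["pixel"],W[min(v,419),min(u,559)].round(3))
    save(c,n+"0.png")
E
```

```text
pics
0.0187
{'time_s': 0.0, 'q': array([-1.29798870e+00,  2.38784689e-01, -1.42750451e-02,  1.31919176e+00,
       -1.05708650e-05,  1.57080410e+00]), 'qvel': array([ 0.00071724, -0.00023291, -0.00130703, -0.00093075, -0.00211499,
       -0.00322999]), 'joint_efforts': array([-5.28827968e-04, -5.38781905e+01,  3.46437478e+01,  1.83471391e-02,
       -1.66347395e-04, -9.99771061e-06]), 'tcp_pos': array([ 0.14133697, -0.50517811,  0.23066748]), 'ee_rot': array([[ 9.63020309e-01,  2.69428512e-01, -4.02255221e-04],
       [ 2.69428812e-01, -9.63019293e-01,  1.39850591e-03],
       [-1.05821716e-05, -1.45516874e-03, -9.99998941e-01]]), 'force': array([-0.06555406, -0.14524627, -0.06340818]), 'ft_torque': array([-0.03437895, -0.00881524,  0.0027787 ]), 'finger_force': 0.0, 'grip_width': 1.002348201923767}
scene [[-0.14382386  0.79352214 -0.59130137  1.28539575]
 [ 0.98951549  0.1073564  -0.09661106  0.19759258]
 [-0.01318303 -0.59899684 -0.80064286  1.08152434]
 [ 0.          0.          0.          1.        ]]
bin R 0.86 [187.9, 164.4, 310.9, 270.6] [0.605 0.013 0.126] [[ 0.48  -0.143 -0
[... 5524 characters left out ...]
] [[ 0.75  -0.117 -0.001]] [[ 0.803 -0.07   0.054]]
weight L 0.85 [371.0, 281.4] [ 0.769 -0.114  0.051]
dish R 0.59 [298.8, 167.9, 331.4, 196.8] [0.699 0.308 0.016] [[ 0.654  0.251 -0.001]] [[0.742 0.344 0.032]]
dish R 0.45 [187.7, 339.2, 250.7, 362.0] [ 0.377 -0.222  0.006] [[ 0.309 -0.259 -0.002]] [[ 0.445 -0.189  0.011]]
dish L 0.93 [316.3, 186.1] [0.702 0.283 0.004]
spanner R 0.77 [189.3, 336.7, 250.0, 361.9] [ 0.379 -0.224  0.007] [[ 0.311 -0.26   0.   ]] [[ 0.445 -0.19   0.011]]
spanner R 0.54 [301.9, 167.7, 330.5, 195.6] [0.701 0.309 0.016] [[0.656 0.251 0.001]] [[0.743 0.344 0.032]]
spanner L 0.69 [216.3, 348.5] [ 0.372 -0.221  0.007]
spanner L 0.67 [215.5, 213.5] [0.396 0.184 0.033]
```

Run:
```python
import cv2,numpy as np
a=cv2.imread("pics/scene0.png")[140:320,90:490];b=cv2.imread("pics/side0.png")[105:420,170:400]
A=cv2.resize(a,None,fx=2,fy=2,interpolation=3)
cv2.imwrite("pics/sA.png",A);cv2.imwrite("pics/sB.png",cv2.resize(b,None,fx=1.9,fy=1.9,interpolation=3))
```

```text
(no output)
```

View pics/sA.png

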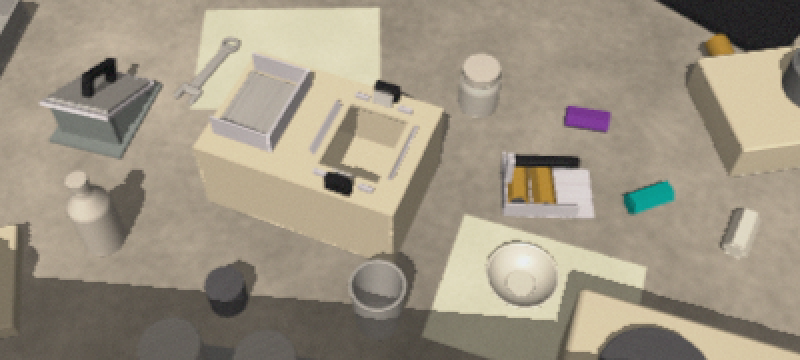

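View pics/sB.png

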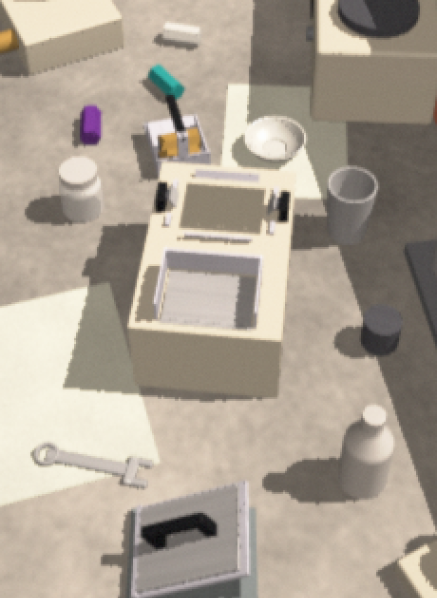

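The scene crop shows the stand with the cover at (100,95), the bin at (320,150) with its flap chute on the left (-y), and the scoop at (545,185) with its mouth towards +y. Two brass couplings lie in the scoop at (515,185) and (538,185). The purple (587,118), turquoise (650,197) and white (740,230) pieces are decoys, and the brass piece at (720,45) is not in the scoop.

Run:
```python
from h import *
print([a for a in dir(robot) if a[0]!='_'])
S=np.load("scene.npy").reshape(-1,3);D=np.load("side.npy").reshape(-1,3)
def box(P,lo,hi): return P[np.all((P>lo)&(P<hi),1)]
for n,Pp in(("sc",S),("sd",D),("both",np.r_[S,D])):
    P=box(Pp,[.42,-.2,.122],[.73,.2,.138]); r=cv2.minAreaRect(P[:,:2].astype(np.float32)*1000);print(n,"bin top",r,np.median(P[:,2]))
    P=box(Pp,[.46,.2,.07],[.62,.45,.10]);
    if len(P)>3: print("handle scoop",len(P),P.mean(0),cv2.minAreaRect(P[:,:2].astype(np.float32)*1000),np.percentile(P[:,2],[5,95]))
    P=box(Pp,[.46,.23,-.01],[.64,.45,.012])
    # cover
    P=box(Pp,[.40,-.46,.02],[.58,-.26,.12])
    # ransac plane
    best=0;rng=np.random.default_rng(0)
    for _ in range(500):
        q=P[rng.choice(len(P),3)];nn=np.cross(q[1]-q[0],q[2]-q[0]);nn/=np.linalg.norm(nn)+1e-12
        if abs(nn[2])<.7: continue
        m=abs((P-q[0])@nn)<.003
        if m.sum()>best:best=m.sum();M=m
    Q=P[M];c=Q.mean(0);nn=np.linalg.svd(Q-c)[2][2];nn*=np.sign(nn[2])
    print("plane",best,len(P),c,nn,np.degrees(np.arccos(nn[2])),"yaw up",np.degrees(np.arctan2(-nn[1],-nn[0])))
    x=np.array([-nn[0],-nn[1],0]);x/=np.linalg.norm(x);x=x-nn*(x@nn);x/=np.linalg.norm(x);y=np.cross(nn,x)
    print(" plate rect",cv2.minAreaRect((np.c_[(Q-c)@x,(Q-c)@y]*1000).astype(np.float32)))
    h=(P-c)@nn; H=P[(h>.028)&(h<.045)]
    print(" handle",len(H),H.mean(0),np.percentile(h[(h>.015)],[50,95]),cv2.minAreaRect((np.c_[(H-c)@x,(H-c)@y]*1000).astype(np.float32)))
    print(" axes",x,y)
```

```text
['PlanningError', 'capture', 'hold_point_z', 'landmark_of', 'regions_of', 'sign_off', 'state']
sc bin top ((569.1143798828125, 5.8289337158203125), (292.0346984863281, 194.21636962890625), 75.64158630371094) 0.12825298484171888
handle scoop 219 [0.54985897 0.3129427  0.08049985] ((548.3884887695312, 314.37127685546875), (17.844919204711914, 100.40727233886719), 6.661139488220215) [0.0719181  0.08584084]
plane 519 1180 [ 0.49677654 -0.34911479  0.06011101] [-0.45044257  0.07193683  0.88990257] 27.138993431044153 yaw up -9.073658914027831
 plate rect ((-11.285560607910156, -5.334987640380859), (108.37236022949219, 145.7140350341797), 89.24488067626953)
 handle 94 [ 0.47462635 -0.35148669  0.0882448 ] [0.0323087  0.03901694] ((-12.76418685913086, -7.7610883712768555), (84.06954193115234, 15.962640762329102), 1.378994107246399)
 axes [ 0.8787667  -0.14034128  0.45615065] [0.1577041  0.98748641 0.        ]
sd bin top ((565.99267578125, 5.0196990966796875), (300.4002380371094, 190.5899658203125), 75.74945831298828) 0.1297955604098996
handle scoop 139 [0.54341868 0.30415412 0.08298081] ((54
[... 771 characters left out ...]
0478
handle scoop 358 [0.54735841 0.30953037 0.08146313] ((547.1380615234375, 311.0633850097656), (23.185823440551758, 106.80584716796875), 5.103314399719238) [0.07259036 0.08692474]
plane 2319 4195 [ 0.48581418 -0.36132316  0.0575308 ] [-0.46051881  0.06425744  0.88532108] 27.70894090066864 yaw up -7.9433496060902105
 plate rect ((-4.210906982421875, 1.6490211486816406), (111.0602035522461, 147.39002990722656), 89.3487548828125)
 handle 347 [ 0.46839546 -0.35690711  0.08824692] [0.03464772 0.0398038 ] ((-3.232433319091797, 4.055352210998535), (84.07933807373047, 20.60196876525879), 0.3922043442726135)
 axes [ 0.87682659 -0.12234599  0.4649802 ] [ 1.3819392e-01  9.9040519e-01 -6.9388939e-18]
```

```bash
cat >> h.py <<'E'
from scipy.spatial.transform import Rotation as Ro
def Rcover(yaw,tilt):
    a,t=np.radians(yaw),np.radians(tilt)
    x=np.array([np.cos(a)*np.cos(t),np.sin(a)*np.cos(t),np.sin(t)]);y=-np.array([-np.sin(a),np.cos(a),0])
    return np.c_[x,y,np.cross(x,y)]
def goal(p,R,s=None):
    s=s or robot.state();A=s["ee_rot"]
    d=A.T@(np.array(p)-s["tcp_pos"]);r=Ro.from_matrix(A.T@R).as_rotvec(degrees=True)
    print("shift",d.round(4),"rot",r.round(2),"rows>=",max(np.linalg.norm(d)/.05,np.linalg.norm(r)/8.59).round(1))
E
python3 - <<'E'
from h import *
goal([.423,-.349,.175],Rcover(-8.5,28))
E
```

```text
shift [ 0.3133 -0.0749  0.0563] rot [-5.9  27.58 23.64] rows>= 6.5
```

Request:
send_rows([
  [0.313,-0.075,0.056,-5.9,27.6,23.6,1],
  [0.313,-0.075,0.056,-5.9,27.6,23.6,1],
  [0.313,-0.075,0.056,-5.9,27.6,23.6,1],
  [0.313,-0.075,0.056,-5.9,27.6,23.6,1],
  [0.313,-0.075,0.056,-5.9,27.6,23.6,1],
  [0.313,-0.075,0.056,-5.9,27.6,23.6,1],
  [0.313,-0.075,0.056,-5.9,27.6,23.6,1],
  [0.313,-0.075,0.056,-5.9,27.6,23.6,1],
  [0.313,-0.075,0.056,-5.9,27.6,23.6,1],
  [0.313,-0.075,0.056,-5.9,27.6,23.6,1],
])

```text
time_s: 3.6
tcp_pos: [0.4222, -0.3494, 0.1755]
ee_rot: [[0.873, -0.148, 0.464], [-0.13, -0.989, -0.07], [0.47, 0.0, -0.883]]
force: [0.1, -0.4, 0.3]
grip_width: 1.004
finger_force: 0.0
```

```bash
cat > cv.py <<'E'
from h import *
c=cap("wrist");W=cloud(c).reshape(-1,3);save(c,"w1.png");s=robot.state()
print(s["tcp_pos"],s["force"])
P=W[np.all((W>[.38,-.47,.02])&(W<[.6,-.24,.13]),1)]
best=0;rng=np.random.default_rng(0)
for _ in range(400):
    q=P[rng.choice(len(P),3)];nn=np.cross(q[1]-q[0],q[2]-q[0]);nn/=np.linalg.norm(nn)+1e-12
    if abs(nn[2])<.7: continue
    m=abs((P-q[0])@nn)<.002
    if m.sum()>best:best=m.sum();M=m
Q=P[M];c0=Q.mean(0);nn=np.linalg.svd(Q-c0,full_matrices=False)[2][2];nn*=np.sign(nn[2])
x=np.array([-nn[0],-nn[1],0]);x-=nn*(x@nn);x/=np.linalg.norm(x);y=np.cross(nn,x)
print("n",nn,np.degrees(np.arccos(nn[2])),"yaw",np.degrees(np.arctan2(x[1],x[0])),best,len(P))
print("plate",cv2.minAreaRect((np.c_[(Q-c0)@x,(Q-c0)@y]*1000).astype(np.float32)))
h=(P-c0)@nn;H=P[(h>.032)&(h<.04)];r=cv2.minAreaRect((np.c_[(H-c0)@x,(H-c0)@y]*1000).astype(np.float32));print("h",len(H),r,np.median((H-c0)@nn))
C=c0+x*r[0][0]/1e3+y*r[0][1]/1e3+nn*.030;print("handle",C)
E
python3 cv.py
```

```text
[ 0.42208336 -0.34968753  0.17549927] [-0.24563626  0.15615745  1.00802103]
n [-0.46621433  0.06604325  0.8822032 ] 28.09071282435972 yaw -8.062790837597856 12761 16656
plate ((-6.46539306640625, -0.24420928955078125), (136.9056396484375, 109.7040786743164), 0.10218419879674911)
h 1503 ((-2.5080642700195312, -0.046912193298339844), (79.36888122558594, 13.851567268371582), 0.1584690660238266) 0.0367225141805166
handle [ 0.46763905 -0.35552062  0.08247718]
```

View pics/w1.png

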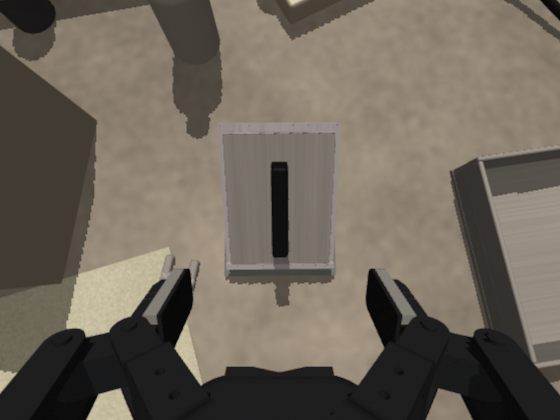

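The wrist view shows the cover's black handle running straight up and down at (280,210), between the open fingers; its measured size, 79 x 14 mm, matches the description.

Run:
```python
from h import *
goal([.4763,-.3567,.066],Rcover(-8.2,28.1))
```

```text
shift [-0.0032 -0.0011  0.1223] rot [ 0.17  0.08 -0.27] rows>= 2.4
```

Request:
send_rows([
  [-0.003,-0.001,0.025,0.2,0.1,-0.3,1],
  [-0.003,-0.001,0.05,0.2,0.1,-0.3,1],
  [-0.003,-0.001,0.075,0.2,0.1,-0.3,1],
  [-0.003,-0.001,0.1,0.2,0.1,-0.3,1],
  [-0.003,-0.001,0.115,0.2,0.1,-0.3,1],
  [-0.003,-0.001,0.122,0.2,0.1,-0.3,1],
  [-0.003,-0.001,0.122,0.2,0.1,-0.3,1],
])

```text
time_s: 4.35
tcp_pos: [0.4762, -0.3565, 0.0654]
ee_rot: [[0.874, -0.142, 0.466], [-0.126, -0.99, -0.066], [0.47, -0.001, -0.883]]
force: [0.0, 0.7, 0.3]
grip_width: 1.008
finger_force: 0.0
```

Request:
send_rows([
  [0,0,0,0,0,0,0],
  [0,0,0,0,0,0,0],
  [0,0,0,0,0,0,0],
  [0,0,0,0,0,0,0],
  [0,0,0,0,0,0,0],
  [0,0,0,0,0,0,0],
  [0,0,0,0,0,0,0],
], grip_force=90)

```text
time_s: 5.05
tcp_pos: [0.4768, -0.3563, 0.0668]
ee_rot: [[0.873, -0.141, 0.467], [-0.124, -0.99, -0.067], [0.472, 0.0, -0.882]]
force: [-6.1, 0.6, 7.5]
grip_width: 0.145
finger_force: 88.2
```

Run:
```python
from h import *
goal([.44,-.34,.17],Rcover(-8.2,28.1))
s=robot.state();s["tcp_pos"]=np.array([.44,-.34,.17]);s["ee_rot"]=Rcover(-8.2,28.1)
goal([.47,-.10,.36],Rcover(-14.3,0),s)
print(np.round(robot.capture("wrist")["hand_eye"],3))
```

```text
shift [ 0.0145 -0.0109 -0.1092] rot [-0.03 -0.05  0.08] rows>= 2.2
shift [ 0.0855 -0.2418 -0.1697] rot [ -1.5  -28.07   5.98] rows>= 6.2
[[ 0.001 -0.948 -0.317  0.081]
 [ 1.     0.     0.    -0.001]
 [-0.    -0.317  0.948 -0.142]
 [ 0.     0.     0.     1.   ]]
```

Request:
send_rows([
  [0,0,-0.015,0,0,0,0],
  [0.0,0,-0.035,0,0,0,0],
  [0.005,-0.003,-0.06,0,0,0,0],
  [0.01,-0.008,-0.09,0,0,0,0],
  [0.0145,-0.011,-0.109,0,0,0,0],
  [0.0145,-0.011,-0.109,0,0,0,0],
])

```text
time_s: 5.7
tcp_pos: [0.4406, -0.3404, 0.1719]
ee_rot: [[0.872, -0.141, 0.469], [-0.123, -0.99, -0.069], [0.474, 0.002, -0.88]]
force: [0.8, -1.0, -2.9]
grip_width: 0.143
finger_force: 88.4
```

Run:
```python
from h import *
goal([.55,-.16,.34],Rcover(-14.3,0));print(robot.state()["grip_width"])
```

```text
shift [ 0.1528 -0.1936 -0.1091] rot [ -1.41 -28.28   6.1 ] rows>= 5.4
0.14347478701101363
```

Request:
send_rows([
  [0.02,-0.02,-0.015,-0.2,-4,1,0],
  [0.04,-0.05,-0.03,-0.5,-9,2,0],
  [0.07,-0.09,-0.05,-0.8,-14,3,0],
  [0.1,-0.13,-0.075,-1,-19,4,0],
  [0.13,-0.165,-0.095,-1.2,-24,5,0],
  [0.153,-0.194,-0.109,-1.4,-28.3,6.1,0],
  [0.153,-0.194,-0.109,-1.4,-28.3,6.1,0],
  [0.153,-0.194,-0.109,-1.4,-28.3,6.1,0],
])

```text
time_s: 6.5
tcp_pos: [0.5521, -0.159, 0.3353]
ee_rot: [[0.97, -0.244, -0.004], [-0.244, -0.97, 0.004], [-0.005, -0.002, -1.0]]
force: [0.4, -0.5, -1.8]
grip_width: 0.145
finger_force: 88.5
```

Run:
```python
from h import *
c=cap("wrist");W=cloud(c);np.save("w2.npy",W);save(c,"w2.png");s=robot.state()
print(s["tcp_pos"],s["ee_rot"].round(3),s["force"],s["grip_width"])
P=W.reshape(-1,3)
for z0,z1 in((.120,.136),):
    Q=P[np.all((P>[.4,-.25,z0])&(P<[.75,.25,z1]),1)];print(len(Q),cv2.minAreaRect(Q[:,:2].astype(np.float32)*1000),np.median(Q[:,2]))
for t in("seat","flap_hinge"):
    for d in robot.landmark_of(t,"wrist")[:2]:
        u,v=d["pixel"];dz=np.array([(u-c["cx"])/c["fx"],(v-c["cy"])/c["fy"],1]);r=c["M"][:3,:3]@dz;o=c["M"][:3,3];print(t,d["score"],d["pixel"],o+r*(.13-o[2])/r[2])
```

```text
[ 0.55052176 -0.15951881  0.33507098] [[ 0.969 -0.246 -0.005]
 [-0.246 -0.969  0.004]
 [-0.006 -0.002 -1.   ]] [-0.03667123 -0.64713003 -2.05868331] 0.14464977746922753
17261 ((566.1218872070312, 5.9877166748046875), (291.75299072265625, 190.7309112548828), 75.75279998779297) 0.1299035329611496
seat 0.83 [88.0, 205.4] [0.57888111 0.07158294 0.13      ]
seat 0.28 [103.3, 298.1] [0.45393535 0.10902877 0.13      ]
```

View pics/w2.png

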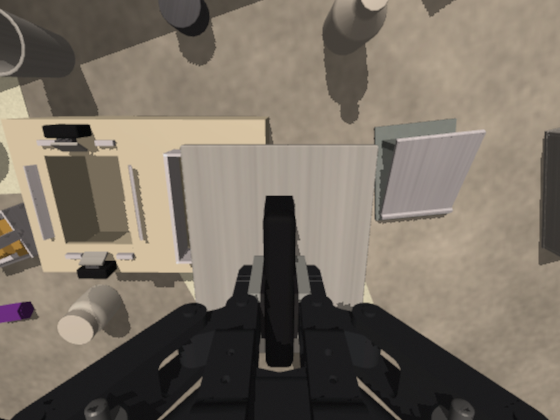

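The picture shows the cover held level in the gripper at (280,230), and the seat opening at (90,200) between two black clips at (68,130) and (97,265). I'll measure the opening and where the cover sits in the hand.

```bash
cat > held.py <<'E'
from h import *
def held(W,s):
    A=s["ee_rot"];L=((W-s["tcp_pos"])@A).reshape(-1,3)
    Q=L[np.all((L>[-.02,-.075,-.02])&(L<[.12,.075,.035]),1)&(abs(L[:,1])>.02)]
    zm=np.median(Q[:,2]);Q=Q[abs(Q[:,2]-zm)<.005]
    c=Q.mean(0);n=np.linalg.svd(Q-c,full_matrices=False)[2][2];n*=np.sign(n[2])
    hi=[np.percentile(Q[abs(Q[:,1]-y)<.004][:,0],99.5) for y in(-.035,-.02+-.005,.025,.035)]
    print("plate top z(tool)",zm,"normal(tool)",n.round(4),"y range",np.percentile(Q[:,1],[.3,99.7]),"x max at y",np.round(hi,4))
E
python3 - <<'E'
from held import *
W=np.load("w2.npy");s=robot.state();held(W,s)
im=cv2.imread("pics/w2.png")
a=np.radians(-14.25);B=np.array([[np.cos(a),-np.sin(a)],[np.sin(a),np.cos(a)]])
P=W.reshape(-1,3);b=(P[:,:2]-[.5661,.006])@B; S=b-[0,.065]
# rails z .135-.146
m=(P[:,2]>.136)&(P[:,2]<.150)&(abs(S[:,0])<.075)&(abs(S[:,1])<.065)
for sg in(-1,1):
    q=S[m&(S[:,1]*sg>.045)&(abs(S[:,0])<.05)];print("rail",sg,len(q),np.percentile(q,[2,50,98],axis=0).round(4).tolist())
for sg in(-1,1):
    q=S[(P[:,2]>.148)&(P[:,2]<.162)&(S[:,0]*sg>.06)&(S[:,0]*sg<.1)&(abs(S[:,1])<.03)];print("clip",sg,len(q),np.percentile(q,[2,50,98],axis=0).round(4).tolist())
q=S[(P[:,2]>.01)&(P[:,2]<.12)&(abs(S[:,0])<.08)&(abs(S[:,1])<.06)];print("open",np.percentile(q,[1,99],axis=0))
E
```

```text
plate top z(tool) 0.012592799351860081 normal(tool) [-0.0028 -0.0013  1.    ] y range [-0.05247666  0.04673647] x max at y [0.0663 0.0663 0.0664 0.0665]
rail -1 241 [[-0.0428, -0.062], [0.0036, -0.0602], [0.0448, -0.0567]]
rail 1 555 [[-0.0421, 0.0533], [0.0039, 0.0559], [0.0441, 0.0598]]
clip -1 546 [[-0.0878, -0.0191], [-0.0774, -0.0031], [-0.0665, 0.0153]]
clip 1 742 [[0.0678, -0.0193], [0.0814, -0.0031], [0.0904, 0.0148]]Traceback (most recent call last):
  File "<stdin>", line 12, in <module>
    return _quantile_unchecked(
        a, q, axis, out, overwrite_input, method, keepdims, weights)
    return _ureduce(a,
                    func=_quantile_ureduce_func,
    ...<5 lines>...
                    overwrite_input=overwrite_input,
                    method=method)
    r = func(a, **kwargs)
    result = _quantile(arr,
                       quantiles=q,
    ...<2 lines>...
                       out=out,
                       weights=wgt)
    slices_having_nans = np.isnan(arr[-1, ...])
                                  ~~~^^^^^^^^^
IndexError: index -1 is out of bounds for axis 0 with size 0
```

Run:
```python
from h import *
goal([.5809,.0655,.22],Rcover(-14.25,0))
```

```text
shift [-0.0243 -0.2262  0.1165] rot [-0.14  0.35 -0.09] rows>= 5.1
```

Request:
send_rows([
  [-0.003,-0.03,0.0,-0.1,0.3,-0.1,0],
  [-0.008,-0.07,0.01,-0.1,0.3,-0.1,0],
  [-0.012,-0.115,0.03,-0.1,0.3,-0.1,0],
  [-0.017,-0.16,0.06,-0.1,0.3,-0.1,0],
  [-0.022,-0.2,0.09,-0.1,0.3,-0.1,0],
  [-0.0243,-0.2262,0.1165,-0.1,0.3,-0.1,0],
  [-0.0243,-0.2262,0.1165,-0.1,0.3,-0.1,0],
  [-0.0243,-0.2262,0.1165,-0.1,0.3,-0.1,0],
])

```text
time_s: 7.45
tcp_pos: [0.5542, -0.0857, 0.2396]
ee_rot: [[0.985, -0.173, 0.005], [-0.173, -0.984, 0.039], [-0.001, -0.04, -0.999]]
force: [0.5, 0.3, -2.1]
grip_width: 0.146
finger_force: 88.6
```

Run:
```python
from held import *
goal([.5809,.0655,.168],Rcover(-14.25,0))
c=cap("wrist");W=cloud(c);s=robot.state();held(W,s)
P=W.reshape(-1,3);A=np.radians(-14.25);B=np.array([[np.cos(A),-np.sin(A)],[np.sin(A),np.cos(A)]])
S=(P[:,:2]-[.5827,.0666])@B
for sg in(-1,1):
    q=S[(P[:,2]>.136)&(P[:,2]<.150)&(abs(S[:,0])<.05)&(S[:,1]*sg>.045)&(S[:,1]*sg<.07)]
    if len(q):print("rail",sg,len(q),np.percentile(q,[2,50,98],axis=0).round(4).tolist())
q=S[(P[:,2]>.150)&(P[:,2]<.162)&(S[:,0]>.06)&(S[:,0]<.1)&(abs(S[:,1])<.03)];print("clip",len(q),np.percentile(q,[2,50,98],axis=0).round(4).tolist() if len(q) else 0)
save(c,"w3.png")
```

```text
shift [ 0.0003 -0.1505  0.0776] rot [-2.26  0.17  4.3 ] rows>= 3.4
plate top z(tool) 0.01116229129294878 normal(tool) [-2.1e-03 -2.0e-04  1.0e+00] y range [-0.05019565  0.04895556] x max at y [0.0638 0.0638 0.0638 0.0638]
rail -1 481 [[-0.0436, -0.0598], [0.0036, -0.058], [0.0436, -0.0543]]
rail 1 1020 [[-0.0439, 0.0554], [0.0031, 0.0581], [0.0434, 0.0617]]
clip 1376 [[0.0675, -0.017], [0.0804, -0.0008], [0.089, 0.0169]]
```

View pics/w3.png

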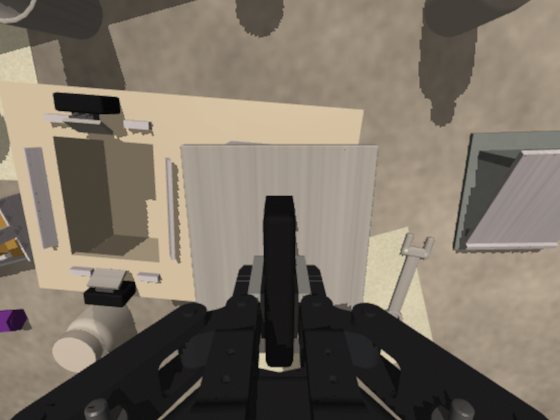

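The arm stopped part way, with the cover still held at (280,230); the seat is at (110,190). I'll check the joints.

Run:
```python
from h import *
s=robot.state();print(s["q"].round(3),s["qvel"].round(3),s["tcp_pos"],s["time_s"])
goal([.5809,.0655,.22],Rcover(-14.25,0))
```

```text
[-0.175  0.3    0.09   1.364  0.04   3.14 ] [ 0.005  0.007  0.05   0.047 -0.003  0.002] [ 0.55410662 -0.08538612  0.23868746] 7.5
shift [ 0.0004 -0.1524  0.0247] rot [-2.26  0.24  4.32] rows>= 3.1
```

Run:
```python
from h import *
s=robot.state();A=s["ee_rot"]
goal([.5809,.0655,.24],Rcover(75.75,0))
```

```text
shift [ 0.0004 -0.1532  0.0048] rot [ -1.95  -1.57 -85.67] rows>= 10.0
```

Request:
send_rows([
  [0,-0.02,0,-0.2,-0.2,-8,0],
  [0,-0.04,0,-0.4,-0.4,-16,0],
  [0,-0.06,0,-0.6,-0.5,-24,0],
  [0,-0.08,0,-0.8,-0.6,-32,0],
  [0,-0.1,0,-1,-0.8,-40,0],
  [0,-0.12,0,-1.2,-0.9,-48,0],
  [0,-0.135,0,-1.3,-1,-56,0],
  [0,-0.145,0,-1.5,-1.2,-64,0],
  [0,-0.153,0,-1.7,-1.4,-72,0],
  [0,-0.153,0,-1.9,-1.5,-80,0],
])

```text
time_s: 8.5
tcp_pos: [0.5821, 0.0661, 0.2472]
ee_rot: [[0.334, 0.943, 0.002], [0.943, -0.334, 0.001], [0.001, 0.001, -1.0]]
force: [-0.5, -1.0, -2.2]
grip_width: 0.146
finger_force: 88.5
```

Run:
```python
from h import *
goal([.5809,.0655,.24],Rcover(165.75-20,0));goal([.5809,.0655,.24],Rcover(165.75,0))
```

```text
shift [-0.001  -0.0009  0.0072] rot [  0.11   0.   -75.25] rows>= 8.8
shift [-0.001  -0.0009  0.0072] rot [ 1.200e-01  2.000e-02 -9.525e+01] rows>= 11.1
```

Request:
send_rows([
  [0,0,0,0,0,-8,0],
  [0,0,0,0,0,-16,0],
  [0,0,0,0,0,-24,0],
  [0,0,0,0,0,-32,0],
  [0,0,0,0,0,-40,0],
  [0,0,0,0,0,-48,0],
  [0,0,0,0,0,-56,0],
  [0,0,0,0,0,-64,0],
  [0,0,0,0,0,-72,0],
  [0,0,0,0,0,-80,0],
])

```text
time_s: 9.5
tcp_pos: [0.582, 0.065, 0.2473]
ee_rot: [[-0.87, 0.494, 0.002], [0.494, 0.87, 0.001], [-0.001, 0.001, -1.0]]
force: [0.2, 0.4, -2.6]
grip_width: 0.143
finger_force: 88.5
```

Request:
send_rows([
  [0,0,0,0,0,-8,0],
  [0,0,0,0,0,-15.2,0],
  [0,0,0,0,0,-15.2,0],
  [0,0,0,0,0,-15.2,0],
])

```text
time_s: 9.9
tcp_pos: [0.5821, 0.0653, 0.2472]
ee_rot: [[-0.966, 0.257, 0.002], [0.257, 0.966, 0.0], [-0.001, 0.001, -1.0]]
force: [0.4, -0.2, -2.4]
grip_width: 0.142
finger_force: 88.5
```

Run:
```python
from held import *
goal([.5809,.0655,.2],Rcover(165.75,0))
c=cap("wrist");W=cloud(c);s=robot.state();held(W,s);np.save("w4.npy",W)
P=W.reshape(-1,3);A=np.radians(-14.25);B=np.array([[np.cos(A),-np.sin(A)],[np.sin(A),np.cos(A)]])
S=(P[:,:2]-[.5827,.0666])@B
for nm,m in(("clip-",(S[:,0]<-.06)&(S[:,0]>-.1)&(abs(S[:,1])<.03)),("clip+",(S[:,0]>.06)&(S[:,0]<.1)&(abs(S[:,1])<.03))):
    q=S[m&(P[:,2]>.150)&(P[:,2]<.162)];print(nm,len(q),np.percentile(q,[2,50,98],axis=0).round(4).tolist() if len(q) else 0)
Q=P[np.all((P>[.4,-.25,.12])&(P<[.75,.25,.136]),1)];print(len(Q),cv2.minAreaRect(Q[:,:2].astype(np.float32)*1000))
```

```text
shift [ 0.0012 -0.0002  0.0472] rot [ 0.05  0.08 -0.64] rows>= 0.9
plate top z(tool) 0.012129833707142053 normal(tool) [-0.0031 -0.0015  1.    ] y range [-0.04943556  0.04984291] x max at y [0.064  0.064  0.0641 0.0641]
clip- 1302 [[-0.0896, -0.0164], [-0.0808, 0.0003], [-0.0684, 0.017]]
clip+ 0 0
32146 ((566.9522094726562, 3.4288330078125), (291.5618591308594, 190.55776977539062), 75.74784088134766)
```

Run:
```python
from h import *
goal([.5827,.0666,.17],Rcover(165.75,0))
```

```text
shift [-0.0002  0.0012  0.0772] rot [ 0.05  0.08 -0.62] rows>= 1.5
```

Request:
send_rows([
  [0,0.001,0.02,0,0.1,-0.6,0],
  [0,0.001,0.04,0,0.1,-0.6,0],
  [0,0.001,0.06,0,0.1,-0.6,0],
  [0,0.001,0.07,0,0.1,-0.6,0],
  [0,0.001,0.075,0,0.1,-0.6,0],
  [0,0.001,0.077,0,0.1,-0.6,0],
  [0,0.001,0.077,0,0.1,-0.6,0],
])

```text
time_s: 10.65
tcp_pos: [0.5829, 0.0668, 0.1705]
ee_rot: [[-0.97, 0.243, 0.0], [0.243, 0.97, 0.001], [-0.0, 0.001, -1.0]]
force: [-0.5, 0.1, -2.0]
grip_width: 0.144
finger_force: 88.5
```

Request:
send_rows([
  [0,0,0.002,0,0,0,0],
  [0,0,0.004,0,0,0,0],
  [0,0,0.006,0,0,0,0],
  [0,0,0.006,0,0,0,0],
])

```text
time_s: 11.05
tcp_pos: [0.5825, 0.0669, 0.1641]
ee_rot: [[-0.97, 0.243, -0.0], [0.243, 0.97, 0.001], [0.001, 0.001, -1.0]]
force: [-1.7, 0.2, 0.9]
grip_width: 0.146
finger_force: 88.8
```

Request:
send_rows([
  [0,0,0.002,0,0,0,0],
  [0,0,0.004,0,0,0,0],
  [0,0,0.006,0,0,0,0],
  [0,0,0.007,0,0,0,0],
])

```text
time_s: 11.45
tcp_pos: [0.5834, 0.0669, 0.1579]
ee_rot: [[-0.97, 0.243, 0.002], [0.243, 0.97, 0.001], [-0.001, 0.001, -1.0]]
force: [-1.0, 0.3, 7.6]
grip_width: 0.142
finger_force: 89.9
```

Request:
send_rows([
  [0,0,0.002,0,0,0,0],
  [0,0,0.004,0,0,0,0],
  [0,0,0.006,0,0,0,0],
  [0,0,0.006,0,0,0,0],
])

```text
time_s: 11.85
tcp_pos: [0.582, 0.0668, 0.1499]
ee_rot: [[-0.97, 0.243, -0.002], [0.243, 0.97, 0.001], [0.002, 0.0, -1.0]]
force: [-0.6, 0.9, -4.9]
grip_width: 0.146
finger_force: 88.4
```

Request:
send_rows([
  [0,0,0.001,0,0,0,0],
  [0,0,0.002,0,0,0,0],
  [0,0,0.003,0,0,0,0],
  [0,0,0.003,0,0,0,0],
])

```text
time_s: 12.25
tcp_pos: [0.5827, 0.0668, 0.148]
ee_rot: [[-0.97, 0.243, -0.0], [0.243, 0.97, 0.001], [0.001, 0.001, -1.0]]
force: [0.3, -0.8, -2.1]
grip_width: 0.145
finger_force: 89.0
```

Request:
send_rows([
  [0,0,0.001,0,0,0,0],
  [0,0,0.002,0,0,0,0],
  [0,0,0.003,0,0,0,0],
  [0,0,0.003,0,0,0,0],
])

```text
time_s: 12.65
tcp_pos: [0.5828, 0.0668, 0.1479]
ee_rot: [[-0.97, 0.243, 0.002], [0.243, 0.97, 0.001], [-0.002, 0.002, -1.0]]
force: [-8.4, -1.0, 22.8]
grip_width: 0.144
finger_force: 92.3
```

Request:
send_rows([
  [0,0,-0.003,0,0,0,0],
  [0,0,-0.003,0,0,0,0.5],
  [0,0,-0.003,0,0,0,0.5],
  [0,0,-0.003,0,0,0,0.5],
  [0,0,-0.003,0,0,0,0.5],
  [0,0,-0.02,0,0,0,0.5],
  [0,0,-0.05,0,0,0,0.5],
  [0,0,-0.09,0,0,0,0.5],
  [0,0,-0.13,0,0,0,0.5],
  [0,0,-0.14,0,0,0,0.5],
])

```text
time_s: 13.65
tcp_pos: [0.584, 0.0669, 0.2894]
ee_rot: [[-0.97, 0.243, 0.005], [0.243, 0.97, 0.002], [-0.005, 0.003, -1.0]]
force: [0.7, 1.1, 1.3]
grip_width: 0.502
finger_force: 0.0
```

Run:
```python
from h import *
c=cap("wrist");W=cloud(c);s=robot.state();np.save("w5.npy",W)
P=W.reshape(-1,3);A=np.radians(-14.25);B=np.array([[np.cos(A),-np.sin(A)],[np.sin(A),np.cos(A)]])
S=(P[:,:2]-[.5827,.0666])@B
m=(abs(S[:,0])<.06)&(abs(S[:,1])<.045)&(abs(S[:,1])>.015);q=P[m];q=q[abs(q[:,2]-np.median(q[:,2]))<.004];n=np.linalg.svd(q-q.mean(0),full_matrices=False)[2][2]
print("plate top z",np.median(q[:,2]),"n",n)
m2=(abs(S[:,0])<.1)&(abs(S[:,1])>.08)&(S[:,1]<.01);
top=P[(abs(S[:,0])<.085)&(S[:,1]<-.058)&(S[:,1]>-.075)];print("bin top near",np.median(top[:,2]))
h=(P[:,2]>.165)&(P[:,2]<.18)&(abs(S[:,0])<.06)&(abs(S[:,1])<.02);print("handle",h.sum(),cv2.minAreaRect(S[h].astype(np.float32)*1000),np.median(P[h][:,2]))
save(c,"w5.png")
goal([.546,.312,.28],Rcover(95.7,0))
for a in(95.7,-84.3): print(a,(s["q"]+0).round(2))
```

```text
plate top z 0.34329814921983454 n [-0.20167828  0.0506443   0.97814162]
bin top near 0.13041638256561036
handle 1329 ((0.4136924743652344, 0.09225749969482422), (79.27571868896484, 13.698925018310547), 0.5966382026672363) 0.1726077570443832
shift [0.0964 0.2285 0.009 ] rot [ 0.3   0.14 70.26] rows>= 8.2
95.7 [0.11 0.34 0.27 1.5  0.   0.36]
-84.3 [0.11 0.34 0.27 1.5  0.   0.36]
```

View pics/w5.png

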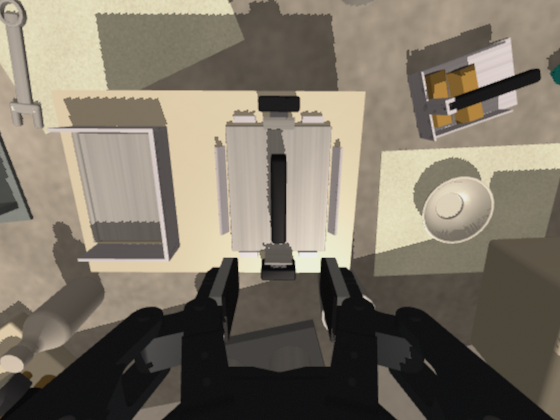

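The cover is seated: its handle top measures z = 0.173 as expected, its centre is within 0.5 mm of the seat, and both clip leaves lie over it at (278,120) and (278,252). The scoop is at (470,95) with its handle running from (445,105) to (540,75), mouth to the right.

```bash
cat >> h.py <<'E'
def Rtool(yaw,phi):  # scoop yaw, nose-down phi (deg)
    Rs=Ro.from_euler("ZY",[yaw,phi],degrees=True).as_matrix()
    return Rs@np.diag([-1.,1,-1]),Rs
def scoopgoal(lip,yaw,phi,xg=-.015,s=None):
    R,Rs=Rtool(yaw,phi);G=np.array(lip)+Rs@np.array([xg-.065,0,.078])
    p=G+R[:,2]*robot.hold_point_z;print("tcp",p.round(4));goal(p,R,s)
def scooppose(P,lo=(.45,.2),hi=(.65,.46)):
    q=P[np.all((P[:,:2]>lo)&(P[:,:2]<hi),1)&(P[:,2]>.078)&(P[:,2]<.092)]
    print("bar",len(q),cv2.minAreaRect(q[:,:2].astype(np.float32)*1000),np.median(q[:,2]))
E
python3 - <<'E'
from h import *
scooppose(np.load("w5.npy").reshape(-1,3))
R,_=Rtool(96,0);goal([.546,.31,.27],R);R2,_=Rtool(96+50,0);goal([.546,.31,.27],R2)
E
```

```text
bar 1411 ((544.8333129882812, 311.3748474121094), (16.242916107177734, 100.91744995117188), 5.451049327850342) 0.08447343316140427
shift [0.0959 0.2266 0.019 ] rot [  -0.15    0.33 -110.04] rows>= 12.8
shift [0.0959 0.2266 0.019 ] rot [  -0.34    0.28 -160.04] rows>= 18.6
```

Request:
send_rows([
  [0.005,0.01,0,0,0,-8,0.7],
  [0.015,0.03,0,0,0,-16,0.7],
  [0.03,0.06,0,0,0,-24,0.7],
  [0.045,0.1,0,0,0,-32,0.7],
  [0.06,0.14,0,0,0,-40,0.7],
  [0.075,0.175,0,0,0,-48,0.7],
  [0.088,0.205,0.005,0,0,-56,0.7],
  [0.096,0.226,0.015,0,0,-64,0.7],
  [0.096,0.227,0.019,0,0,-72,0.7],
  [0.096,0.227,0.019,0,0,-80,0.7],
])

```text
time_s: 14.7
tcp_pos: [0.5436, 0.3111, 0.2634]
ee_rot: [[-0.4, -0.916, -0.004], [-0.916, 0.4, -0.001], [0.002, 0.003, -1.0]]
force: [0.4, 0.2, -0.4]
grip_width: 0.703
finger_force: 0.0
```

Request:
send_rows([
  [0,0,0,0,0,-8,0.7],
  [0,0,0,0,0,-16,0.7],
  [0,0,0,0,0,-24,0.7],
  [0,0,0,0,0,-30,0.7],
  [0,0,0,0,0,-30,0.7],
  [0,0,0,0,0,-30,0.7],
])

```text
time_s: 15.3
tcp_pos: [0.5443, 0.3101, 0.2652]
ee_rot: [[0.101, -0.995, -0.002], [-0.995, -0.101, 0.0], [-0.0, 0.002, -1.0]]
force: [-0.3, 0.6, 0.0]
grip_width: 0.699
finger_force: 0.0
```

Run:
```python
from h import *
s=robot.state();print(s["tcp_pos"],s["q"].round(2))
c=cap("wrist");W=cloud(c);save(c,"w6.png");P=W.reshape(-1,3);scooppose(P)
q=P[np.all((P[:,:2]>[.45,.2])&(P[:,:2]<[.65,.46]),1)&(P[:,2]>.024)&(P[:,2]<.031)]
q=P[np.all((P[:,:2]>[.45,.2])&(P[:,:2]<[.65,.46]),1)&(P[:,2]>.0265)&(P[:,2]<.05)];print("walls+cpl",cv2.minAreaRect(q[:,:2].astype(np.float32)*1000))
for d in robot.regions_of("coupling_a","wrist")[:6]:
    R=d["region"];print(d["score"],d["extent"],np.nanmedian(W[R],0).round(3),c["pixels"][R].mean(0).round())
```

```text
[0.54434775 0.3101352  0.265163  ] [ 0.52  0.41  0.33  1.49  0.   -1.15]
bar 1164 ((544.5582885742188, 312.6174011230469), (14.751097679138184, 98.97075653076172), 6.06489896774292) 0.08468005216320856
walls+cpl ((539.8651123046875, 361.1455993652344), (84.08685302734375, 196.54702758789062), 5.7732439041137695)
0.91 [246.7, 166.5, 299.9, 196.0] [0.556 0.318 0.032] [148. 112.  56.]
0.78 [209.5, 328.5, 257.0, 365.8] [0.583 0.589 0.027] [177. 167. 149.]
0.68 [249.7, 258.4, 289.1, 306.0] [0.542 0.465 0.028] [ 34. 116. 106.]
0.64 [356.3, 209.0, 388.2, 261.1] [0.414 0.38  0.029] [104.  48. 120.]
0.61 [255.3, 140.3, 309.4, 167.4] [0.536 0.283 0.032] [133. 101.  53.]
0.48 [384.9, 78.2, 473.2, 141.5] [0.4   0.216 0.084] [183. 169. 152.]
```

View pics/w6.png

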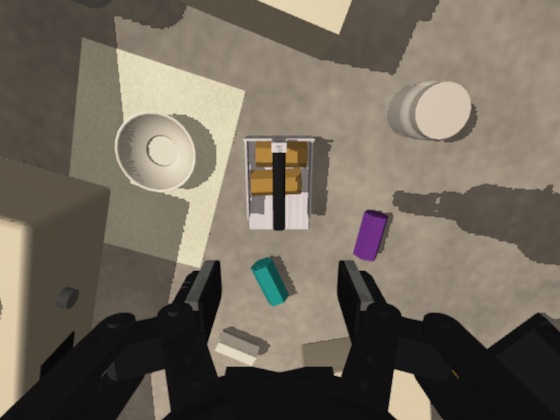

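The wrist view shows the scoop at (280,185) with its handle at (280,190), and the two brass couplings at (280,153) and (273,181) inside it. The teal (270,281), purple (371,235) and white (238,347) pieces lie outside and are decoys. An enlarged crop will confirm this.

Run:
```python
from h import *
cv2.imwrite("pics/w6c.png",cv2.resize(cv2.imread("pics/w6.png")[125:245,230:330],None,fx=4,fy=4,interpolation=3))
R,_=Rtool(96.0,0);goal([.5446,.3126,.059],R)
```

```text
shift [-0.0023 -0.0006  0.2066] rot [ 0.06  0.03 -0.18] rows>= 4.1
```

View pics/w6c.png

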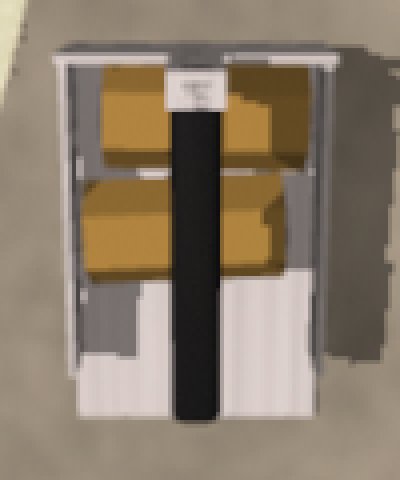

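The crop confirms two brass hex couplings lying across the scoop at (200,120) and (185,225), with the black handle above them. I'll grasp now.

Request:
send_rows([
  [-0.002,-0.001,0.03,0,0,0,0.7],
  [-0.002,-0.001,0.07,0,0,0,0.7],
  [-0.002,-0.001,0.11,0,0,0,0.7],
  [-0.002,-0.001,0.15,0,0,0,0.7],
  [-0.002,-0.001,0.18,0,0,0,0.7],
  [-0.002,-0.001,0.2,0,0,0,0.7],
  [-0.002,-0.001,0.206,0,0,0,0.7],
  [-0.002,-0.001,0.206,0,0,0,0.7],
])

```text
time_s: 16.2
tcp_pos: [0.5449, 0.3123, 0.0596]
ee_rot: [[0.103, -0.995, -0.002], [-0.995, -0.103, 0.0], [-0.0, 0.002, -1.0]]
force: [0.0, 0.2, 0.2]
grip_width: 0.699
finger_force: 0.0
```

Request:
send_rows([
  [0,0,0,0,0,0,0],
  [0,0,0,0,0,0,0],
  [0,0,0,0,0,0,0],
  [0,0,0,0,0,0,0],
  [0,0,0,0,0,0,0],
  [0,0,0,0,0,0,0],
  [0,0,-0.005,0,0,0,0],
  [0,0,-0.015,0,0,0,0],
], grip_force=110)

```text
time_s: 17.0
tcp_pos: [0.5447, 0.3121, 0.0749]
ee_rot: [[0.104, -0.995, -0.002], [-0.995, -0.104, -0.0], [-0.0, 0.002, -1.0]]
force: [-0.1, -0.2, -3.6]
grip_width: 0.139
finger_force: 107.5
```

Request:
send_rows([
  [0,0,-0.01,0,0,0,0],
  [0,0,-0.025,0,0,0,0],
  [0,0,-0.05,0,0,0,0],
  [0,0,-0.085,0,0,0,0],
  [0,0,-0.125,0,0,0,0],
  [0,0,-0.165,0,0,0,0],
  [0,0,-0.2,0,0,0,0],
  [0,0,-0.225,0,0,0,0],
  [0,0,-0.235,0,0,0,0],
  [0,0,-0.24,0,0,0,0],
])

```text
time_s: 18.0
tcp_pos: [0.5456, 0.3124, 0.3162]
ee_rot: [[0.104, -0.995, 0.001], [-0.995, -0.104, 0.002], [-0.001, -0.001, -1.0]]
force: [0.6, 0.2, -3.1]
grip_width: 0.139
finger_force: 107.7
```

Run:
```python
from h import *
s=robot.state();print(s["tcp_pos"],s["force"],s["grip_width"])
c=cap("wrist");W=cloud(c);L=((W-s["tcp_pos"])@s["ee_rot"]).reshape(-1,3)
# scoop floor/bar in tool frame
q=L[(abs(L[:,1])<.012)&(abs(L[:,0])<.09)&(L[:,2]>-.04)&(L[:,2]<-.015)];print("bar x range tool",np.percentile(q[:,0],[1,99]),np.percentile(q[:,1],[2,98]))
f=L[(abs(L[:,1])<.04)&(L[:,0]<-.055)&(L[:,0]>-.09)&(L[:,2]>.045)&(L[:,2]<.07)];print("floor",len(f));f=f if len(f)>9 else np.eye(3)
n=np.linalg.svd(f-f.mean(0),full_matrices=False)[2][2];print(n,np.median(f,0),"lip x",np.percentile(f[:,0],1))
save(c,"w7.png")
scoopgoal([.5433,-.0885,.25],75.75,0)
scoopgoal([.5433,-.0885,.20],75.75,18)
```

```text
[0.54560882 0.31238776 0.31624587] [ 0.61140878  0.16279149 -3.14142922] 0.1393710449690386
bar x range tool [-0.04211499  0.04976063] [-0.0099647  0.009905 ]
floor 33
[ 0.07259069 -0.01577311 -0.99723708] [-0.056654    0.03749695  0.05832354] lip x -0.0592386570948559
tcp [ 0.5236 -0.166   0.3093]
shift [0.4735 0.0714 0.006 ] rot [-0.    0.07 20.21] rows>= 9.6
tcp [ 0.5291 -0.1445  0.2811]
shift [0.4527 0.0638 0.0342] rot [-3.18 17.88 20.04] rows>= 9.2
```

Request:
send_rows([
  [0.01,0.0015,0,0,0,0.5,0],
  [0.03,0.0045,0,0,0,1.3,0],
  [0.06,0.009,0,0,0,2.6,0],
  [0.1,0.015,0,0,0,4.3,0],
  [0.145,0.022,0,0,0,6.2,0],
  [0.19,0.029,0,0,0,8.1,0],
  [0.235,0.0355,0,0,0,10,0],
  [0.28,0.042,0,0,0,12,0],
  [0.32,0.048,0,0,0,13.7,0],
  [0.35,0.053,0,0,0,15,0],
])

```text
time_s: 19.05
tcp_pos: [0.5276, -0.0441, 0.3135]
ee_rot: [[-0.16, -0.987, -0.003], [-0.987, 0.16, 0.0], [-0.0, 0.003, -1.0]]
force: [0.3, 0.3, -3.8]
grip_width: 0.138
finger_force: 107.7
```

Run:
```python
from h import *
scoopgoal([.5433,-.0885,.22],75.75,18)
```

```text
tcp [ 0.5291 -0.1445  0.3011]
shift [ 0.0988 -0.0176  0.0124] rot [-0.62 17.98  5.02] rows>= 2.2
```

Request:
send_rows([
  [0.02,-0.003,0.002,0,1.5,1,0],
  [0.04,-0.007,0.004,0,4,2,0],
  [0.06,-0.01,0.007,-0.2,7,3,0],
  [0.08,-0.014,0.01,-0.4,11,4,0],
  [0.093,-0.0165,0.012,-0.5,15,4.6,0],
  [0.099,-0.0176,0.0124,-0.6,17.5,5,0],
  [0.099,-0.0176,0.0124,-0.6,18,5,0],
  [0.099,-0.0176,0.0124,-0.6,18,5,0],
])

```text
time_s: 19.85
tcp_pos: [0.5307, -0.1411, 0.3015]
ee_rot: [[-0.23, -0.97, -0.074], [-0.923, 0.242, -0.299], [0.308, -0.001, -0.951]]
force: [-0.1, 0.6, -3.6]
grip_width: 0.142
finger_force: 107.7
```

Run:
```python
from h import *
s=robot.state();print(s["tcp_pos"],s["q"].round(2),s["force"])
a=[]
for n in("side","scene"):
    c=cap(n);np.save(n+"1.npy",cloud(c));p=c["pixels"][:,:,::-1];a.append(p)
A=a[0][190:330,215:345];B=a[1][130:270,165:325]
cv2.imwrite("pics/v1.png",np.hstack([cv2.resize(A,(371,400),interpolation=3),cv2.resize(B,(429,375),interpolation=3)[:400] if 0 else cv2.resize(B,(429,400),interpolation=3)]))
scoopgoal([.5433,-.0885,.15],75.75,18)
scoopgoal([.5433,-.0885,.115],75.75,20)
```

```text
[ 0.53066946 -0.14110123  0.30153573] [-0.09  0.29  0.2   1.53 -0.31 -1.41] [-0.06380481  0.5892351  -3.63412947]
tcp [ 0.5291 -0.1445  0.2311]
shift [-0.0186  0.001   0.0687] rot [-0.19  0.09  0.18] rows>= 1.4
tcp [ 0.5298 -0.1417  0.1981]
shift [-0.0315  0.0011  0.0992] rot [-0.2   2.09  0.18] rows>= 2.1
```

View pics/v1.png

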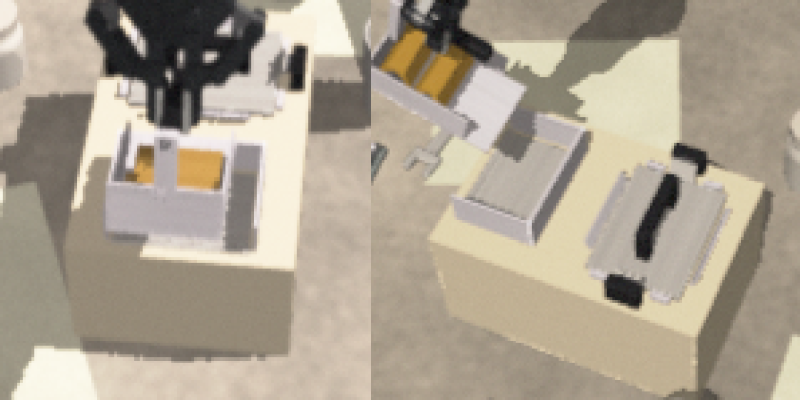

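Both couplings are still in the scoop, (185,165) left and (425,60) right. In the left view the scoop looks offset towards -x of the chute, so I'll check that.

Run:
```python
from h import *
A=np.radians(-14.25);B=np.array([[np.cos(A),-np.sin(A)],[np.sin(A),np.cos(A)]])
for n in("side1","scene1"):
    P=np.load(n+".npy").reshape(-1,3);b=(P[:,:2]-[.5347,-.1224])@B
    q=b[(P[:,2]>.19)&(P[:,2]<.30)&(b[:,1]<.04)&(b[:,1]>-.14)&(abs(b[:,0])<.12)]
    print(n,"scoop x",np.percentile(q[:,0],[1,50,99]).round(4),"y",np.percentile(q[:,1],[1,99]).round(4))
    for sg in(-1,1):
        g=b[(P[:,2]>.14)&(P[:,2]<.168)&(b[:,1]>0.0)&(b[:,1]<.075)&(b[:,0]*sg>.045)&(b[:,0]*sg<.08)];print(" guard",sg,len(g),np.median(g[:,0]) if len(g) else 0)
s=robot.state();print("bar pos bin x:",(s["tcp_pos"][:2]-[.5347,-.1224])@B)
```

```text
side1 scoop x [-0.0415  0.0043  0.0414] y [-0.0862  0.037 ]
 guard -1 22 -0.0627300937637101
 guard 1 47 0.06125970300616381
scene1 scoop x [-0.0393  0.014   0.0451] y [-0.0764  0.0388]
 guard -1 133 -0.05895641989475783
 guard 1 147 0.06415744691301681
bar pos bin x: [ 0.00086033 -0.01938787]
```

The scoop is centred between the guards to within 2 mm. I'll descend and press the flap.

Request:
send_rows([
  [-0.003,0,0.01,0,0,0,0],
  [-0.008,0,0.03,0,0,0,0],
  [-0.014,0.001,0.05,0,0,0.1,0],
  [-0.018,0.001,0.065,0,0.3,0.2,0],
  [-0.022,0.001,0.077,-0.2,1,0.2,0],
  [-0.027,0.001,0.088,-0.2,1.5,0.2,0],
  [-0.031,0.001,0.098,-0.2,2,0.2,0],
  [-0.0315,0.001,0.0992,-0.2,2,0.2,0],
  [-0.0315,0.001,0.0992,-0.2,2,0.2,0],
])

```text
time_s: 20.85
tcp_pos: [0.5301, -0.1431, 0.2019]
ee_rot: [[-0.233, -0.969, -0.081], [-0.91, 0.247, -0.335], [0.344, -0.005, -0.939]]
force: [-10.6, 0.5, 27.4]
grip_width: 0.14
finger_force: 111.8
```

Run:
```python
from h import *
s=robot.state();print(s["tcp_pos"],s["q"].round(2),s["force"],s["grip_width"])
y=np.array([.2462,.9692,0]);h=np.array([.5347,-.1224,.13])
for d,z,f in((.035,-.02,24),(.035,-.030,34),(.035,-.038,44),(.035,-.042,52)): scoopgoal(h+y*d+[0,0,z],75.75,f)
```

```text
[ 0.53014416 -0.14314486  0.20190564] [-0.07  0.33 -0.02  1.29 -0.35 -1.38] [-10.62491613   0.54591505  27.44709324] 0.13989395784001235
tcp [ 0.5313 -0.1359  0.1967]
shift [-0.0086  0.0007  0.0024] rot [-0.24  3.86 -0.12] rows>= 0.5
tcp [ 0.5352 -0.1206  0.1939]
shift [-0.0244  0.0007 -0.0004] rot [-0.23 13.86 -0.14] rows>= 1.6
tcp [ 0.5393 -0.1043  0.1902]
shift [-0.0415  0.0008 -0.0028] rot [-0.22 23.86 -0.16] rows>= 2.8
tcp [ 0.5427 -0.0909  0.1875]
shift [-0.0554  0.0008 -0.005 ] rot [-0.21 31.86 -0.18] rows>= 3.7
```

Run:
```python
from h import *
A=np.radians(-14.25);B=np.array([[np.cos(A),-np.sin(A)],[np.sin(A),np.cos(A)]])
for n in("side","scene"):
    c=cap(n);P=cloud(c).reshape(-1,3);b=np.c_[(P[:,:2]-[.5347,-.1224])@B,P[:,2]-.13]
    print(n)
    for x0,x1 in((-.059,-.046),(-.04,-.025),(-.02,.02),(.025,.04),(.046,.059)):
        r=[]
        for y in np.arange(-.11,.1,.015):
            q=b[(b[:,0]>x0)&(b[:,0]<x1)&(abs(b[:,1]-y)<.006)&(b[:,2]<.12)&(b[:,2]>-.1)]
            r.append((int(y*1000),len(q))+tuple((np.percentile(q[:,2],[10,50,90])*1000).astype(int)) if len(q)>2 else (int(y*1000),0))
        print(x0,r)
```

```text
side
-0.059 [(-110, 0), (-95, 0), (-80, 0), (-65, 0), (-50, 0), (-35, 0), (-20, 17, np.int64(-92), np.int64(-36), np.int64(-3)), (-5, 21, np.int64(-1), np.int64(0), np.int64(2)), (9, 14, np.int64(-6), np.int64(-2), np.int64(0)), (25, 11, np.int64(-10), np.int64(-9), np.int64(-4)), (39, 14, np.int64(-17), np.int64(-14), np.int64(-8)), (54, 8, np.int64(-21), np.int64(-20), np.int64(-18)), (69, 16, np.int64(-28), np.int64(-26), np.int64(-11)), (85, 0), (99, 0)]
-0.04 [(-110, 0), (-95, 0), (-80, 85, np.int64(41), np.int64(55), np.int64(68)), (-65, 0), (-50, 6, np.int64(44), np.int64(49), np.int64(54)), (-35, 12, np.int64(17), np.int64(37), np.int64(41)), (-20, 32, np.int64(-96), np.int64(8), np.int64(44)), (-5, 11, np.int64(2), np.int64(6), np.int64(29)), (9, 13, np.int64(-1), np.int64(0), np.int64(26)), (25, 15, np.int64(-8), np.int64(-5), np.int64(-3)), (39, 13, np.int64(-16), np.int64(-14), np.int64(-10)), (54, 9, np.int64(-21), np.int64(-19), np.int64(-17)), (69, 5, np.int64(-25), np.int64(-25), np.int64(-22)), (85, 4, np.int64(23), np.int64(30), np.int64(34)), (99, 0)]
-0.02 [(-110,
[... 3695 characters left out ...]
20, 20, np.int64(36), np.int64(40), np.int64(41)), (-5, 27, np.int64(22), np.int64(31), np.int64(39)), (9, 10, np.int64(-5), np.int64(0), np.int64(115)), (25, 13, np.int64(-11), np.int64(-6), np.int64(-3)), (39, 12, np.int64(-14), np.int64(-12), np.int64(-9)), (54, 5, np.int64(-19), np.int64(-18), np.int64(-16)), (69, 0), (85, 19, np.int64(1), np.int64(17), np.int64(31)), (99, 16, np.int64(-4), np.int64(-1), np.int64(-1))]
0.046 [(-110, 0), (-95, 0), (-80, 0), (-65, 0), (-50, 0), (-35, 0), (-20, 0), (-5, 3, np.int64(-2), np.int64(-1), np.int64(1)), (9, 0), (25, 0), (39, 0), (54, 0), (69, 0), (85, 21, np.int64(4), np.int64(23), np.int64(34)), (99, 15, np.int64(-3), np.int64(-1), np.int64(0))]
```

The flap is open at 0.36 rad, but the scoop floor is bearing on the hinge edge. I'll ease up while tipping further, with a more careful path.

Run:
```python
from h import *
y=np.array([.2462,.9692,0]);h=np.array([.5347,-.1224,.13])
for d,z,f in((.036,-.008,24),(.036,-.012,30),(.036,-.018,36),(.036,-.024,42),(.036,-.032,48),(.036,-.040,54)): scoopgoal(h+y*d+[0,0,z],75.75,f)
```

```text
tcp [ 0.5315 -0.135   0.2087]
shift [-0.0054  0.0006 -0.0093] rot [-0.24  3.87 -0.13] rows>= 0.5
tcp [ 0.5338 -0.1259  0.2094]
shift [-0.014   0.0006 -0.0131] rot [-0.23  9.87 -0.14] rows>= 1.1
tcp [ 0.5362 -0.1165  0.207 ]
shift [-0.024   0.0007 -0.0142] rot [-0.22 15.87 -0.15] rows>= 1.8
tcp [ 0.5387 -0.1067  0.2036]
shift [-0.0346  0.0007 -0.0145] rot [-0.21 21.87 -0.16] rows>= 2.5
tcp [ 0.5412 -0.0967  0.1971]
shift [-0.0465  0.0007 -0.012 ] rot [-0.21 27.87 -0.17] rows>= 3.2
tcp [ 0.5438 -0.0866  0.1896]
shift [-0.0589  0.0008 -0.0085] rot [-0.2  33.87 -0.19] rows>= 3.9
```

Request:
send_rows([
  [-0.005,0.001,-0.013,-0.2,2,-0.1,0],
  [-0.007,0.001,-0.014,-0.2,5,-0.1,0],
  [-0.014,0.001,-0.016,-0.2,10,-0.1,0],
  [-0.024,0.001,-0.017,-0.2,16,-0.1,0],
  [-0.029,0.001,-0.017,-0.2,19,-0.1,0],
  [-0.035,0.001,-0.017,-0.2,22,-0.1,0],
  [-0.041,0.001,-0.016,-0.2,25,-0.1,0],
  [-0.0465,0.001,-0.014,-0.2,28,-0.1,0],
])

```text
time_s: 21.75
tcp_pos: [0.542, -0.0942, 0.196]
ee_rot: [[-0.164, -0.969, -0.184], [-0.648, 0.246, -0.721], [0.744, 0.001, -0.668]]
force: [0.9, 0.4, 1.6]
grip_width: 0.14
finger_force: 111.4
```

```bash
cat > chk.py <<'E'
from h import *
s=robot.state();print(s["tcp_pos"],s["force"].round(1),s["grip_width"],s["q"].round(2))
A=np.radians(-14.25);B=np.array([[np.cos(A),-np.sin(A)],[np.sin(A),np.cos(A)]])
for n in("side","scene"):
    c=cap(n);W=cloud(c);P=W.reshape(-1,3);b=np.c_[(P[:,:2]-[.5347,-.1224])@B,P[:,2]-.13]
    q=b[(abs(b[:,0])<.056)&(abs(abs(b[:,0])-.051)<.006)&(b[:,1]>.02)&(b[:,1]<.06)&(b[:,2]<.005)&(b[:,2]>-.1)]
    if len(q)>5: print(n,"flap",len(q),np.median(np.arctan2(-q[:,2],q[:,1])))
    px=c["pixels"].reshape(-1,3).astype(int);br=(px[:,0]-px[:,2]>60)&(px[:,0]>90)&(abs(b[:,0])<.1)&(b[:,1]>-.2)&(b[:,1]<.28)&(b[:,2]>-.1)&(px[:,2]<90)
    q=b[br];print(n,"brass",len(q),np.percentile(q,[5,50,95],axis=0).round(3).tolist() if len(q) else 0)
    save(c,"last_"+n+".png")
E
python3 chk.py
```

```text
[ 0.5420427  -0.09424286  0.19603739] [0.9 0.4 1.6] 0.13999420857378844 [ 0.21  0.57  0.11  1.57 -0.73 -0.94]
side flap 16 0.7411121037716486
side brass 186 [[-0.065, 0.132, -0.099], [-0.004, 0.141, -0.095], [0.031, 0.153, -0.083]]
scene flap 8 0.7735595845387379
scene brass 0 0
```

Request:
send_rows([
  [0.011,0,-0.01,0,0,0,0],
  [0.026,0,-0.023,0,0,0,0],
  [0.045,0,-0.04,0,0,0,0],
  [0.063,0,-0.056,0,0,0,0],
  [0.074,0,-0.067,0,0,0,0],
  [0.074,0,-0.067,0,0,0,0],
  [0.074,0,-0.067,0,0,0,0],
])

```text
time_s: 22.55
tcp_pos: [0.5414, -0.095, 0.2951]
ee_rot: [[-0.164, -0.969, -0.186], [-0.65, 0.248, -0.718], [0.742, 0.003, -0.671]]
force: [1.1, -0.3, -2.8]
grip_width: 0.139
finger_force: 111.0
```

```bash
python3 chk.py
python3 - <<'E'
from h import *
c=cv2.imread("pics/last_side.png")[180:330,210:350];d=cv2.imread("pics/last_scene.png")[130:280,160:320]
cv2.imwrite("pics/v2.png",np.hstack([cv2.resize(c,(373,400),interpolation=3),cv2.resize(d,(427,400),interpolation=3)]))
R,_=Rtool(75.75,0);goal([.5236,-.13,.34],R)
E
```

```text
[ 0.54140589 -0.09502935  0.29514634] [ 1.1 -0.3 -2.8] 0.13917648902507618 [ 0.21  0.51  0.28  1.79 -0.73 -0.94]
side flap 117 0.0029494724052614575
side brass 12 [[-0.034, 0.195, 0.444], [0.086, 0.244, 0.447], [0.096, 0.248, 0.48]]
scene flap 37 0.048490756260245564
scene brass 0 0
shift [ 0.0593  0.0085 -0.0021] rot [ 2.700e-01 -4.795e+01  1.000e-02] rows>= 5.6
```

View pics/v2.png

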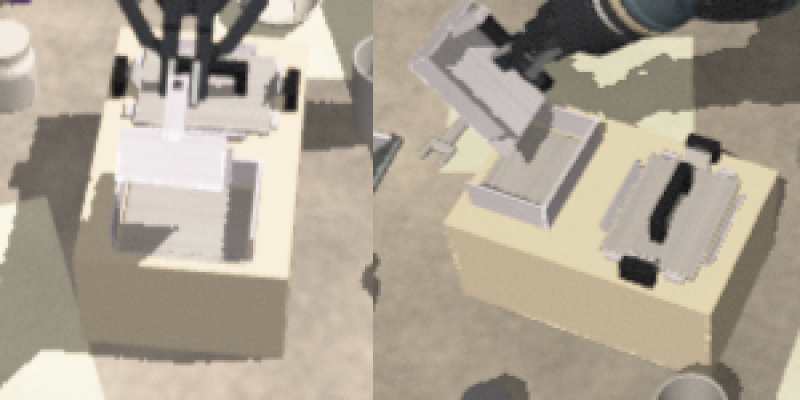

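The scoop is empty (480,80 in the right view), the flap is closed at (535,165), and the cover is seated at (670,210). I'll level the scoop and take it back to its original spot.

Request:
send_rows([
  [0.02,0,-0.02,0,-4,0,0],
  [0.04,0.002,-0.03,0,-11,0,0],
  [0.06,0.004,-0.03,0,-19,0,0],
  [0.07,0.006,-0.025,0,-27,0,0],
  [0.065,0.008,-0.015,0,-35,0,0],
  [0.06,0.0085,-0.006,0,-43,0,0],
  [0.059,0.0085,-0.002,0.3,-48,0,0],
  [0.059,0.0085,-0.002,0.3,-48,0,0],
  [0.059,0.0085,-0.002,0.3,-48,0,0],
])

```text
time_s: 23.55
tcp_pos: [0.5234, -0.1304, 0.34]
ee_rot: [[-0.247, -0.969, -0.001], [-0.969, 0.247, -0.001], [0.001, 0.0, -1.0]]
force: [0.4, 0.1, -2.0]
grip_width: 0.138
finger_force: 110.8
```

Run:
```python
from h import *
s=robot.state();print(s["tcp_pos"],s["force"].round(1),s["ee_rot"].round(3))
R,_=Rtool(96,0);goal([.5446,.3126,.32],R)
```

```text
[ 0.52337585 -0.13041483  0.33996537] [ 0.4  0.1 -2. ] [[-0.247 -0.969 -0.001]
 [-0.969  0.247 -0.001]
 [ 0.001  0.    -1.   ]]
shift [-0.4346  0.0889  0.0194] rot [  0.03  -0.07 -20.3 ] rows>= 8.9
```

Weight -2.0 N: empty scoop.

Request:
send_rows([
  [-0.015,0.003,0,0,0,-1,0],
  [-0.045,0.009,0,0,0,-2,0],
  [-0.09,0.018,0,0,0,-4,0],
  [-0.135,0.028,0,0,0,-6,0],
  [-0.18,0.037,0,0,0,-8,0],
  [-0.225,0.046,0,0,0,-10,0],
  [-0.27,0.055,0,0,0,-12,0],
  [-0.315,0.064,0,0,0,-14,0],
  [-0.36,0.074,0,0,0,-16,0],
  [-0.39,0.08,0,0,0,-18,0],
])

```text
time_s: 24.55
tcp_pos: [0.5406, 0.2732, 0.3401]
ee_rot: [[0.072, -0.997, 0.001], [-0.997, -0.072, -0.001], [0.001, -0.001, -1.0]]
force: [0.4, -0.1, -1.5]
grip_width: 0.143
finger_force: 110.8
```

Run:
```python
from h import *
s=robot.state();print(s["tcp_pos"],s["force"].round(1))
R,_=Rtool(96,0);goal([.5446,.3126,.14],R)
# pitch of the bar in the hand
c=cap("wrist");W=cloud(c);L=((W-s["tcp_pos"])@s["ee_rot"]).reshape(-1,3)
q=L[(abs(L[:,1])<.006)&(abs(L[:,0])<.09)&(L[:,2]>-.04)&(L[:,2]<-.012)];
print("bar",len(q),np.polyfit(q[:,0],q[:,2],1),q[:,0].min(),q[:,0].max())
```

```text
[0.54061429 0.27318766 0.34014838] [ 0.4 -0.1 -1.5]
shift [-0.0392 -0.0067  0.2001] rot [-0.05 -0.04 -1.85] rows>= 4.1
bar 5106 [ 0.0100252  -0.02381416] -0.04419646134338928 0.050074932332101106
```

Request:
send_rows([
  [-0.03,-0.005,0.02,0,0,-1.8,0],
  [-0.039,-0.007,0.05,0,0,-1.8,0],
  [-0.039,-0.007,0.09,0,0,-1.8,0],
  [-0.039,-0.007,0.13,0,0,-1.8,0],
  [-0.039,-0.007,0.17,0,0,-1.8,0],
  [-0.039,-0.007,0.21,0,0,-1.8,0],
  [-0.039,-0.007,0.245,0,0,-1.8,0],
  [-0.039,-0.007,0.265,0,0,-1.8,0],
  [-0.039,-0.007,0.274,0,0,-1.8,0],
  [-0.039,-0.007,0.274,0,0,-1.8,0],
])

```text
time_s: 25.6
tcp_pos: [0.5456, 0.3083, 0.0657]
ee_rot: [[0.099, -0.995, -0.0], [-0.995, -0.099, -0.001], [0.001, 0.001, -1.0]]
force: [-0.3, -0.7, -2.0]
grip_width: 0.139
finger_force: 110.8
```

Request:
send_rows([
  [0,0,0.002,0,0,0,0],
  [0,0,0.004,0,0,0,0],
  [0,0,0.006,0,0,0,0],
  [0,0,0.007,0,0,0,0],
  [0,0,0.007,0,0,0,0],
])

```text
time_s: 26.1
tcp_pos: [0.5472, 0.3078, 0.0612]
ee_rot: [[0.097, -0.995, 0.003], [-0.995, -0.097, 0.001], [-0.001, -0.003, -1.0]]
force: [-3.5, -1.1, 5.6]
grip_width: 0.138
finger_force: 112.0
```

On the bench. Next: release and retreat.

Request:
send_rows([
  [0,0,-0.001,0,0,0,0.15],
  [0,0,-0.001,0,0,0,0.3],
  [0,0,-0.001,0,0,0,0.6],
  [0,0,-0.001,0,0,0,0.7],
  [0,0,-0.001,0,0,0,0.7],
  [0,0,-0.02,0,0,0,0.7],
  [0,0,-0.05,0,0,0,0.7],
  [0,0,-0.1,0,0,0,0.7],
  [0,0,-0.14,0,0,0,0.7],
  [0,0,-0.18,0,0,0,0.7],
])

```text
time_s: 27.1
tcp_pos: [0.5465, 0.3073, 0.2418]
ee_rot: [[0.097, -0.995, 0.002], [-0.995, -0.097, 0.001], [-0.0, -0.002, -1.0]]
force: [1.1, 0.2, 0.2]
grip_width: 0.699
finger_force: 0.0
```

Request:
send_rows([
  [0,0,-0.02,0,0,0,0.7],
  [0,0,-0.02,0,0,0,0.7],
  [0,0,-0.02,0,0,0,0.7],
  [0,0,-0.02,0,0,0,0.7],
])

```text
time_s: 27.5
tcp_pos: [0.5461, 0.3072, 0.2584]
ee_rot: [[0.097, -0.995, -0.001], [-0.995, -0.097, -0.001], [0.001, 0.001, -1.0]]
force: [-0.6, 0.3, -0.0]
grip_width: 0.702
finger_force: 0.0
```

```bash
python3 chk.py
python3 - <<'E'
from h import *
c=cap("wrist");P=cloud(c).reshape(-1,3);scooppose(P)
q=P[np.all((P[:,:2]>[.46,.2])&(P[:,:2]<[.63,.40]),1)&(P[:,2]>.076)&(P[:,2]<.095)];print("bar slope",np.polyfit(q[:,1],q[:,2],1))
c=cap("scene");W=cloud(c).reshape(-1,3);A=np.radians(-14.25);B=np.array([[np.cos(A),-np.sin(A)],[np.sin(A),np.cos(A)]])
S=(W[:,:2]-[.5827,.0666])@B
h=(W[:,2]>.165)&(W[:,2]<.18)&(abs(S[:,0])<.06)&(abs(S[:,1])<.02);print("cover handle",cv2.minAreaRect(S[h].astype(np.float32)*1000),np.median(W[h][:,2]))
m=(abs(S[:,0])<.05)&(abs(S[:,1])>.02)&(abs(S[:,1])<.045);print("plate z",np.median(W[m][:,2]))
for t in["jar","beaker","bottle","weight","dish","spanner"]:
    d=robot.regions_of(t,"scene")[0];print(t,d["extent"])
E
```

```text
[0.54614173 0.30716383 0.25836731] [-0.6  0.3 -0. ] 0.7016695877232678 [ 0.51  0.41  0.31  1.47 -0.   -1.16]
side flap 118 0.008376754726174166
side brass 0 0
scene flap 36 0.03864685970081971
scene brass 0 0
bar 1211 ((546.1715698242188, 307.37353515625), (15.438148498535156, 99.33867645263672), 5.924366474151611) 0.0846448208697479
bar slope [-0.00249342  0.08527574]
cover handle ((3.171405792236328, 3.0926623344421387), (14.988012313842773, 80.49533081054688), 89.94924926757812) 0.17044278623759612
plate z 0.13413370041183215
jar [316.5, 167.6, 340.4, 198.5]
beaker [264.6, 270.4, 296.4, 310.0]
bottle [123.6, 225.3, 154.6, 265.9]
weight [193.1, 272.0, 216.2, 298.7]
dish [332.2, 262.8, 370.0, 296.1]
spanner [175.7, 159.0, 208.6, 192.3]
```

```bash
python3 -c "
from rig import robot
print(robot.sign_off())"
```

```text
the job is handed in; nothing more can be done
None
```

I handed the job in at about 28 s: the cover is clipped flat on the bin, the flap has closed, the empty scoop stands flat on the bench, and nothing else was moved; both couplings should be in the bin, though I judged that from the empty scoop and brass seen inside the bin, not a clear view of each.

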